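# Turn the blank end for end at the belt sander

### The job

Two hardwood blanks lie on the metal table of the belt sander (switched off), each with an already sanded end towards the belt. One of them still has red sealing paint on its other end: turn that one half round and lay it flat on the sander's table again with its red end up against the flat of the belt, square to it, ready for the next pass. Leave the finished blank, which has no red paint, where it lies.

Things in the scene. Friction and masses are not known exactly. Their poses are not given: they have to be found in the camera images.
- blank: the work blank: brown hardwood block, 50 mm wide (its x), 130 mm long (y), 45 mm high (z), 0.15 to 0.28 kg, loose. Its +y end (last 13 mm) is red, its -y end pale. Lies flat on the sander's metal table, at first with the pale end towards the belt, 8 to 38 mm short of it. Origin: centre of its underside. (A third blank, red at both ends, lies away on the bench: ignore it.)
- red_end (a point): centre of the work blank's red end face: 65 mm from the blank's middle along its y, 22.5 mm above its underside; axes as blank
- finished_blank: the finished blank, same wood, size, origin and axes, both ends sanded pale, no red. It lies on the same metal table beside the work blank, on its left or its right, about 140 mm away centre to centre, and must not be shifted.
- belt (a point): middle of the flat front face of a blue bolted-down sander's brown belt, which stands on edge; level with the metal table's top (30 mm above the bench). y: horizontal, away from the belt, over the table; x along the belt; z up. Belt flat: 115 mm each way in x, 78 mm high. Table: 320 mm (x) by 200 mm (y) from the belt out. Blue housing behind the belt: 110 mm above the table

How it is judged:
By the outcome, as a careful person would: the job done as asked, in the order asked, and still so for the second after the job is handed in, with the robot touching nothing.
It also fails if it takes over 37 s, if anything falls off the work surface, if the arm or the gripper's body presses on something with over 40 N, if the wrist force passes 120 N, or if a joint passes its speed limit or range.

### The arm

A 6-joint arm with a two-finger parallel gripper is mounted at the origin on the work surface. World frame = base frame: x ahead of the robot, y to its left, z up, the work surface at z = 0. Lengths are in mm, angles in rad, forces in N, time in s.
With the tool pointing down it reaches from about 350 to 975 mm from the base axis. Payload 4.9 kg.
Tool frame: the origin (TCP) lies between the finger pads; the fingertips stand 25 mm ahead of it and the grasp point (between the pads) lies 6 mm ahead of it; z points along the fingers, y is the line along which they close (so a half turn about z gives the same grasp; the last joint's range is limited). The gripper opens to 85 mm and grips with 20 to 120 N. Pads are 22 mm wide; open, the fingers measure 114 mm over their backs; the gripper's body (76 mm by 85 mm) begins 54 mm behind the grasp point. The pads swing forward as they close: fully open they stand 13 mm farther back than shut.
Start: joints at [1.17, 0.053, 1.613, -0, 1.476, -0.119], TCP at [173.793, 600.331, 256.304] pointing down, gripper open.
Joint ranges: [-3.01, 3.01], [-1.01, 2.22], [0.06, 2.58], [-1.02, 4.17], [0.09, 2.62], [-3.14, 3.14]. Speed limits (rad/s): [2.57, 2.57, 3.14, 3.14, 3.14, 3.14].

### API

Orientations are given as [roll, pitch, yaw] about the fixed x, y, z axes, in that order (R = Rz(yaw) Ry(pitch) Rx(roll)).
In Python, from station import monitor, get_image, camera_info, job, find_in, place_of gives the robot as it stands.
- The arm moves only by the tool move_arm, never from a script. Its argument "steps" is a list of rows, each an object with "grip": the finger opening in m, from 0 to 0.0854; "xyz": the shift along the tool's x, y, z in m, a list of three; "spin": the turn about the tool's z in rad. In form: [{"grip": grip, "xyz": [x, y, z], "spin": spin}, ...]. A call has 1 to 8 rows; each row shifts and turns the commanded pose from where the row before left it, along the tool's axes as they then stand; what a row does not reach is not made up. A row lasts 1/8 s, in which the tool goes at most 62.5 mm and 10.7 degrees, less where a joint would pass 70% of its speed; a pose out of reach is approached as far as the arm can. A call with a gripper value outside its range is refused whole. The fingers move at their own pace and stop on an object; the grip force is fixed at half the most. Time passes only in rows, so rows that do not move let the fingers close. It gives the time, the measured TCP pose, the force, the opening and the grip force at its end, in the units of the state.
- monitor.get_obs(): the state, without advancing time (a new reading comes with each control period).
- get_image(name): name is "scene" or "side" or "wrist"; returns the picture (400x640x3 uint8, red, green, blue); there is no depth.
- camera_info(name): a dict with "camera_matrix" (3x3 intrinsics, pixels), "pose" (4x4, takes a point from camera to world coordinates); the wrist camera has in their place "tool_from_camera" (4x4, takes a point from camera to tool coordinates, whose origin is the TCP and whose axes are the flange's). Camera axes: x right, y down, z forward; pixel columns grow to the right and rows downward; lengths in mm; the calibration is good to about 2 mm. A picture is of the moment at which its call begins: read the wrist's pose just before it. camera_info takes no time and is no camera call.
- job.job_done(): hands the job in; it is judged then, once.
Trained networks look in the newest picture that a camera, given by its name, has taken for a name from the list of things; names that differ only in an ending like _2 or _b are one class to them, and where a whole thing is asked for, a point or a joint stands for the part that bears it (a point fixed in the world has none). Each returns a list of dicts, best first, with "conf" (0 to 1); they miss things now and then, are a little off and sometimes report something else, mostly with a low value. They report only what shows in the picture. A call takes as long as a camera call.
- find_in(camera, query): "at" ([row, column] in pixels, amid what is visible of it).
- place_of(camera, query): "at" ([row, column] in pixels: a listed point, or the origin of a listed thing).
The state is a dict: "time": time; "q": joint angles; "joint_velocities": joint speeds; "tau": joint torques, N m; "tool_pos": TCP position; "eef_rot": TCP orientation; "wrist_force": force on the tool from outside, world axes, zero at the start; "torque": the same for the moment, N m; "grip_width": finger opening in mm; "finger_force": force on a finger pad.
Only numpy, scipy, OpenCV 4.12 (cv2) and the standard library are available. Lean on these libraries where they do the work, as an engineer would, in place of code of your own. Each camera call takes 0.05 s, during which the arm holds its last target. There are 200 camera calls.

## Working session

There is one attempt and no reset: what is moved stays moved. The work goes in short steps, Python scripts to look and compute and a tool call to move; the robot and the scene stay as the last step left them, time stands still between calls to the robot, and variables do not carry over. Pictures are saved under pics/ and viewed, at most 10 in all, crops included, and the job is handed in when it is done.

Besides the shell and the picture viewer there is one more tool, called by a JSON object that holds its "name" and its "arguments", one argument or row to a line. move_arm: Moves the arm, as the interface text tells. Its arguments: {"type":"object","properties":{"steps":{"type":"array"}},"required":["steps"]}

```bash
mkdir -p pics
cat > h.py <<'E'
import numpy as np, cv2
from station import monitor, get_image, camera_info, job, find_in, place_of
from scipy.spatial.transform import Rotation as R
def campose(n, o=None):
    c=camera_info(n); K=np.array(c["camera_matrix"])
    if "pose" in c: T=np.array(c["pose"])
    else:
        o=o or monitor.get_obs(); T=np.eye(4); T[:3,:3]=R.from_euler('xyz',o["eef_rot"]).as_matrix() if len(np.ravel(o["eef_rot"]))==3 else np.array(o["eef_rot"]); T[:3,3]=o["tool_pos"]
        T=T@np.array(c["tool_from_camera"])
    return K,T
def onz(n,at,z,o=None):
    K,T=campose(n,o); d=T[:3,:3]@np.linalg.solve(K,[at[1],at[0],1.]); p=T[:3,3]
    return p+d*(z-p[2])/d[2]
def proj(n,P,o=None):
    K,T=campose(n,o); q=K@(np.linalg.inv(T)@np.append(P,1))[:3]; return q[:2][::-1]/q[2]
E
python3 - <<'E'
from h import *
o=monitor.get_obs(); print({k:np.round(o[k],3).tolist() for k in("time","tool_pos","eef_rot","grip_width")})
ims=[]
for n in("scene","side","wrist"):
    im=get_image(n); ims.append(im); cv2.imwrite(f"pics/{n}0.png",im[:,:,::-1])
    for q,z in(("blank",30),("red_end",52.5),("finished_blank",30),("belt",30)):
        for r in place_of(n,q)[:3]: print(n,q,np.round(r["at"]),round(r["conf"],2),np.round(onz(n,r["at"],z,o)))
cv2.imwrite("pics/a.png",cv2.resize(np.vstack([np.hstack(ims[:2]),np.hstack([ims[2],ims[2]*0])]),(800,500),interpolation=cv2.INTER_AREA)[:,:,::-1])
E
```

```text
{'time': 0.0, 'tool_pos': [173.586, 599.792, 255.022], 'eef_rot': [-3.139, -0.0, 2.86], 'grip_width': 85.485}
scene blank [138. 267.] 0.81 [ 492. -130.   30.]
scene red_end [127. 302.] 0.62 [437. -79.  52.]
scene finished_blank [190. 291.] 0.69 [558.  -3.  30.]
scene belt [173. 244.] 0.71 [588. -98.  30.]
side blank [292. 343.] 0.86 [ 488. -120.   30.]
side red_end [284. 294.] 0.89 [427. -84.  52.]
side finished_blank [226. 335.] 0.63 [559.   1.  30.]
side belt [259. 389.] 0.97 [ 588. -108.   30.]
```

View pics/a.png

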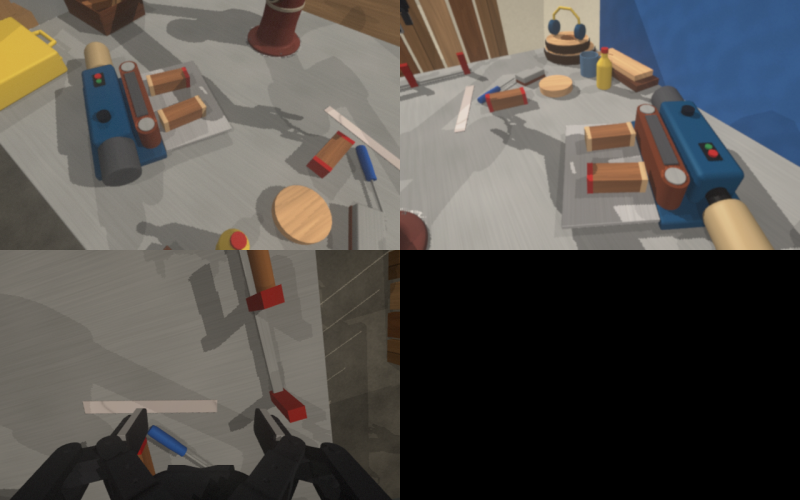

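Both blanks show in scene and side: the red-ended work blank is at about (490,-125), and the finished one is behind it at about (559,0). The sander's belt is at about (588,-105). Next I'll work out a close wrist view.

Run:
```python
from h import *
print(np.round(camera_info("wrist")["tool_from_camera"],2).tolist(), camera_info("wrist")["camera_matrix"])
print(np.round(np.array(camera_info("scene")["pose"])[:3,3]),np.round(np.array(camera_info("side")["pose"])[:3,3]))
```

```text
[[0.0, -0.96, -0.3, 76.91], [1.0, 0.0, -0.0, -0.14], [0.0, -0.3, 0.96, -117.55], [0.0, 0.0, 0.0, 1.0]] [[291.92920238   0.         321.01556243]
 [  0.         291.92920238 201.32114908]
 [  0.           0.           1.        ]]
[841. 297. 591.] [ 271. -378.  474.]
```

{"name": "move_arm", "arguments": {
  "steps": [
    {"grip":0.085,"xyz":[-0.02,-0.03,-0.02],"spin":0},
    {"grip":0.085,"xyz":[-0.03,-0.038,-0.02],"spin":0},
    {"grip":0.085,"xyz":[-0.03,-0.038,-0.02],"spin":0},
    {"grip":0.085,"xyz":[-0.03,-0.038,0],"spin":0},
    {"grip":0.085,"xyz":[-0.03,-0.038,0],"spin":0},
    {"grip":0.085,"xyz":[-0.03,-0.038,0],"spin":0},
    {"grip":0.085,"xyz":[-0.03,-0.038,0],"spin":0},
    {"grip":0.085,"xyz":[-0.03,-0.038,0],"spin":0}
  ]
}}

```text
time: 1.75
tool_pos: [312.7, 250.6, 316.6]
eef_rot: [3.141, 0.001, 2.86]
wrist_force: [0.9, 0.0, 0.1]
grip_width: 84.7
finger_force: 0.0
```

{"name": "move_arm", "arguments": {
  "steps": [
    {"grip":0.085,"xyz":[-0.044,-0.036,0],"spin":0},
    {"grip":0.085,"xyz":[-0.044,-0.036,0],"spin":0},
    {"grip":0.085,"xyz":[-0.044,-0.036,0],"spin":0},
    {"grip":0.085,"xyz":[-0.044,-0.036,0],"spin":0},
    {"grip":0.085,"xyz":[-0.044,-0.036,0],"spin":0},
    {"grip":0.085,"xyz":[-0.044,-0.036,0],"spin":0},
    {"grip":0.085,"xyz":[-0.03,-0.03,0],"spin":0.15},
    {"grip":0.085,"xyz":[0,0,0],"spin":0.15}
  ]
}}

```text
time: 2.75
tool_pos: [527.2, -68.6, 315.8]
eef_rot: [-3.141, -0.001, 2.551]
wrist_force: [0.0, -0.1, -0.2]
grip_width: 85.2
finger_force: 0.0
```

{"name": "move_arm", "arguments": {
  "steps": [
    {"grip":0.085,"xyz":[0,0,0],"spin":0},
    {"grip":0.085,"xyz":[0,0,0],"spin":0}
  ]
}}

```text
time: 3.0
tool_pos: [526.3, -65.6, 316.4]
eef_rot: [3.141, 0.0, 2.562]
wrist_force: [0.8, 0.7, -0.1]
grip_width: 85.1
finger_force: 0.0
```

Run:
```python
from h import *
o=monitor.get_obs(); print({k:np.round(o[k],3).tolist() for k in("time","tool_pos","eef_rot","joint_velocities")})
im=get_image("wrist"); cv2.imwrite("pics/w1.png",im[:,:,::-1])
for q,z in(("blank",30),("red_end",52.5),("finished_blank",30),("belt",30)):
    for r in place_of("wrist",q)[:3]: print(q,np.round(r["at"]),round(r["conf"],2),np.round(onz("wrist",r["at"],z,o)))
```

```text
{'time': 3.0, 'tool_pos': [526.278, -65.641, 316.401], 'eef_rot': [3.141, 0.0, 2.562], 'joint_velocities': [0.005, -0.006, 0.001, -0.001, -0.001, 0.008]}
blank [168. 270.] 0.85 [ 486. -126.   30.]
red_end [117. 264.] 0.84 [428. -88.  52.]
finished_blank [161. 373.] 0.82 [557.  -0.  30.]
belt [217. 327.] 0.56 [591. -99.  30.]
```

View pics/w1.png

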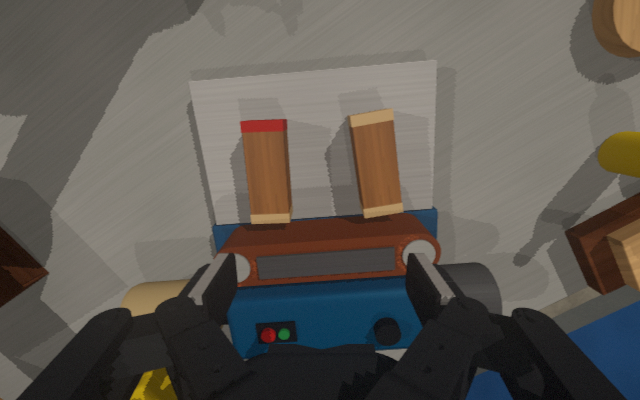

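The wrist view shows the work blank at columns 241–291 and rows 120–222, with the red end away from the belt. The finished blank is at columns 349–402. The table's far edge runs from (80,190) to (61,436), in row,col. I'll zoom in for the corners.

Run:
```python
import cv2
im=cv2.imread("pics/w1.png")[50:240,185:445]
cv2.imwrite("pics/c1.png",cv2.resize(cv2.convertScaleAbs(im,alpha=1.5),None,fx=3,fy=3,interpolation=cv2.INTER_CUBIC))
```

```text
(no output)
```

View pics/c1.png

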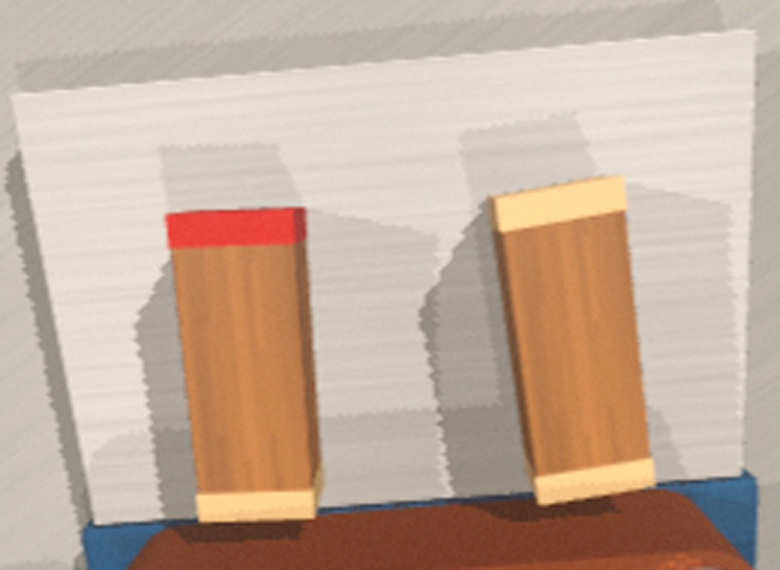

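The crop shows clear top corners. For the work blank they are (167,214), (294,209), (314,518) and (198,521). The table's far corners are at (12,95) and (755,31).

Run:
```python
from h import *
o=monitor.get_obs()
def w(u,v,z): return onz("wrist",[50+v/3,185+u/3],z,o)[:2]
def rect(cs,n):
    P=np.array([w(*c,75) for c in cs]) # farL farR nearR nearL
    f=lambda a:np.degrees(np.arctan2(a[1],a[0]))
    print(n,"c",P.mean(0).round(1),"sides",[np.linalg.norm(P[i]-P[(i+1)%4]).round(1) for i in range(4)],"yL,yR",f(P[0]-P[3]).round(1),f(P[1]-P[2]).round(1))
rect([(167,214),(294,209),(314,518),(198,521)],"work")
rect([(497,198),(625,176),(655,484),(537,503)],"fin")
L,Rr,nL,nR=[w(*c,30) for c in((12,95),(755,31),(92,524),(743,477))]
x=(Rr-L)/np.linalg.norm(Rr-L); print("table far len",np.linalg.norm(Rr-L),"near",np.linalg.norm(nR-nL),nL,nR,"normal deg",np.degrees(np.arctan2(x[0],-x[1])),"near x deg+90",np.degrees(np.arctan2((nR-nL)[1],(nR-nL)[0]))+90)
n=np.array([-x[1],x[0]]);mid=(L+Rr)/2; print("n",n,"belt",mid-200*n, "sides",np.linalg.norm(L-nL),np.linalg.norm(Rr-nR))
```

```text
work c [ 488.  -123.5] sides [np.float64(50.4), np.float64(130.9), np.float64(51.1), np.float64(130.4)] yL,yR 148.1 148.4
fin c [555.5  -1.1] sides [np.float64(50.4), np.float64(129.3), np.float64(51.6), np.float64(129.7)] yL,yR 156.2 156.7
table far len 316.43362463880527 near 320.69760885956754 [ 511.16209617 -244.12646662] [665.84660054  36.7999658 ] normal deg 151.25995300250375 near x deg+90 151.16181619268883
n [-0.8768103   0.48083646] belt [ 590.24388995 -104.22609337] sides 197.94493935581286 198.48682449602873
```

{"name": "move_arm", "arguments": {
  "steps": [
    {"grip":0.085,"xyz":[0,-0.035,0],"spin":0},
    {"grip":0.085,"xyz":[0,-0.0345,0.02],"spin":-0.025},
    {"grip":0.085,"xyz":[0,0,0.04],"spin":0},
    {"grip":0.085,"xyz":[0,0,0.045],"spin":0},
    {"grip":0.085,"xyz":[0,0,0.045],"spin":0},
    {"grip":0.085,"xyz":[0,0,0.03],"spin":0},
    {"grip":0.085,"xyz":[0,0,0.02],"spin":0},
    {"grip":0.085,"xyz":[0,0,0],"spin":0}
  ]
}}

```text
time: 4.25
tool_pos: [486.9, -123.3, 114.5]
eef_rot: [-3.141, -0.004, 2.585]
wrist_force: [0.1, 0.7, -0.4]
grip_width: 84.9
finger_force: 0.0
```

Run:
```python
from h import *
o=monitor.get_obs(); print({k:np.round(o[k],3).tolist() for k in("time","tool_pos","eef_rot","q")})
get_image("scene");get_image("side");im=get_image("wrist"); cv2.imwrite("pics/w2.png",im[:,:,::-1])
for n in("wrist","side","scene"):
  for q,z in(("blank",30),("red_end",52.5)):
    for r in place_of(n,q)[:1]: print(n,q,np.round(r["at"]),round(r["conf"],2),np.round(onz(n,r["at"],z,o)))
```

```text
{'time': 4.25, 'tool_pos': [486.883, -123.331, 114.458], 'eef_rot': [-3.141, -0.004, 2.585], 'q': [-0.396, -0.107, 2.017, -0.0, 1.236, -1.411]}
wrist blank [215. 319.] 0.68 [ 482. -123.   30.]
wrist red_end [129. 320.] 0.74 [430. -89.  52.]
side blank [293. 343.] 0.84 [ 487. -120.   30.]
side red_end [284. 295.] 0.78 [429. -84.  53.]
scene blank [138. 269.] 0.71 [ 490. -126.   30.]
scene red_end [128. 300.] 0.67 [442. -80.  52.]
```

View pics/w2.png

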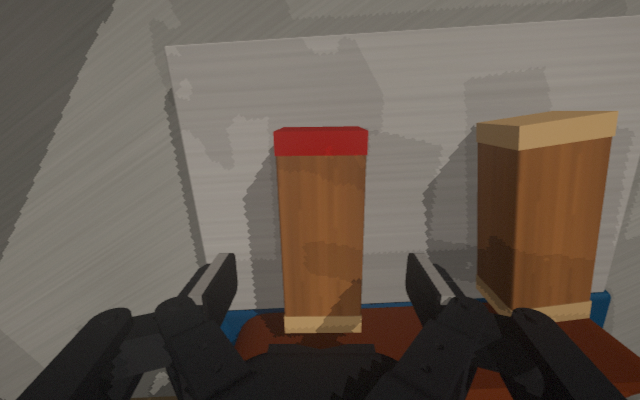

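The blank (columns 275–367) is centred and straight between the fingers, so I'll go down and grip.

{"name": "move_arm", "arguments": {
  "steps": [
    {"grip":0.085,"xyz":[0,0,0.03],"spin":0},
    {"grip":0.085,"xyz":[0,0,0.021],"spin":0},
    {"grip":0.085,"xyz":[0,0,0],"spin":0},
    {"grip":0.03,"xyz":[0,0,0],"spin":0},
    {"grip":0.03,"xyz":[0,0,0],"spin":0},
    {"grip":0.03,"xyz":[0,0,0],"spin":0},
    {"grip":0.03,"xyz":[0,0,0],"spin":0},
    {"grip":0.03,"xyz":[0,0,0],"spin":0}
  ]
}}

```text
time: 5.7
tool_pos: [489.5, -124.6, 67.0]
eef_rot: [3.141, 0.003, 2.585]
wrist_force: [-0.4, 0.5, 6.1]
grip_width: 49.0
finger_force: 64.7
```

{"name": "move_arm", "arguments": {
  "steps": [
    {"grip":0.03,"xyz":[0,0,-0.015],"spin":0},
    {"grip":0.03,"xyz":[0,0,-0.03],"spin":0},
    {"grip":0.03,"xyz":[0,0,-0.04],"spin":0},
    {"grip":0.03,"xyz":[0,0,-0.04],"spin":0},
    {"grip":0.03,"xyz":[0,0,-0.03],"spin":0},
    {"grip":0.03,"xyz":[0,0,-0.015],"spin":0},
    {"grip":0.03,"xyz":[0,0,0],"spin":0.1},
    {"grip":0.03,"xyz":[0,0,0],"spin":0.168}
  ]
}}

```text
time: 6.7
tool_pos: [487.5, -123.8, 234.5]
eef_rot: [-3.141, -0.002, 2.312]
wrist_force: [-0.4, 0.3, -2.5]
grip_width: 49.1
finger_force: 64.2
```

{"name": "move_arm", "arguments": {
  "steps": [
    {"grip":0.03,"xyz":[0,0,0],"spin":0.17},
    {"grip":0.03,"xyz":[0,0,0],"spin":0.17},
    {"grip":0.03,"xyz":[0,0,0],"spin":0.17},
    {"grip":0.03,"xyz":[0,0,0],"spin":0.17},
    {"grip":0.03,"xyz":[0,0,0],"spin":0.17},
    {"grip":0.03,"xyz":[0,0,0],"spin":0.17},
    {"grip":0.03,"xyz":[0,0,0],"spin":0.17},
    {"grip":0.03,"xyz":[0,0,0],"spin":0.17}
  ]
}}

```text
time: 7.7
tool_pos: [487.4, -123.7, 233.9]
eef_rot: [-3.139, 0.001, 0.951]
wrist_force: [-0.4, -0.4, -2.3]
grip_width: 48.8
finger_force: 64.2
```

{"name": "move_arm", "arguments": {
  "steps": [
    {"grip":0.03,"xyz":[0,0,0],"spin":0.17},
    {"grip":0.03,"xyz":[0,0,0],"spin":0.17},
    {"grip":0.03,"xyz":[0,0,0],"spin":0.17},
    {"grip":0.03,"xyz":[0,0,0],"spin":0.17},
    {"grip":0.03,"xyz":[0,0,0],"spin":0.17},
    {"grip":0.03,"xyz":[0,0,0],"spin":0.17},
    {"grip":0.03,"xyz":[0,0,0],"spin":0.17},
    {"grip":0.03,"xyz":[0,0,0],"spin":0.15}
  ]
}}

```text
time: 8.7
tool_pos: [487.4, -123.7, 233.9]
eef_rot: [3.142, 0.003, -0.388]
wrist_force: [0.5, 1.3, -3.0]
grip_width: 49.0
finger_force: 64.2
```

{"name": "move_arm", "arguments": {
  "steps": [
    {"grip":0.03,"xyz":[0,0,0],"spin":0.12},
    {"grip":0.03,"xyz":[0,0,0],"spin":0},
    {"grip":0.03,"xyz":[0,0,0],"spin":0}
  ]
}}

```text
time: 9.07
tool_pos: [487.8, -123.9, 234.6]
eef_rot: [3.141, 0.001, -0.502]
wrist_force: [-0.0, 0.0, -1.6]
grip_width: 49.5
finger_force: 64.2
```

Run:
```python
from h import *
o=monitor.get_obs(); print({k:np.round(o[k],3).tolist() for k in("time","tool_pos","eef_rot","q","wrist_force","grip_width")})
im=[get_image(n) for n in("wrist","side")]; cv2.imwrite("pics/w3.png",cv2.resize(np.hstack(im),(800,250),interpolation=cv2.INTER_AREA)[:,:,::-1])
```

```text
{'time': 9.075, 'tool_pos': [487.832, -123.921, 234.636], 'eef_rot': [3.141, 0.001, -0.502], 'q': [-0.397, -0.229, 1.914, -0.0, 1.459, 1.676], 'wrist_force': [-0.026, 0.04, -1.551], 'grip_width': 49.484}
```

View pics/w3.png

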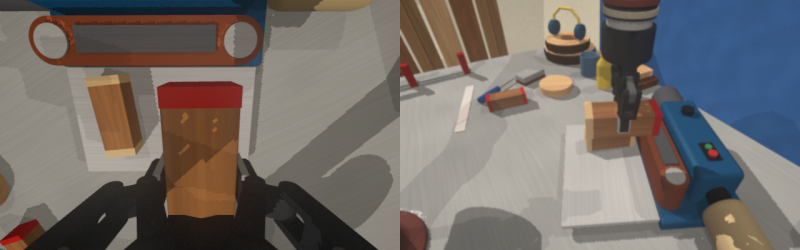

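The red end now points at the belt and looks square to it. Next I'll lower it.

{"name": "move_arm", "arguments": {
  "steps": [
    {"grip":0.03,"xyz":[0,0,0.03],"spin":0},
    {"grip":0.03,"xyz":[0,0,0.04],"spin":0},
    {"grip":0.03,"xyz":[0,0,0.04],"spin":0},
    {"grip":0.03,"xyz":[0,0,0.03],"spin":0},
    {"grip":0.03,"xyz":[0,0,0.015],"spin":0},
    {"grip":0.03,"xyz":[0,0,0.005],"spin":0},
    {"grip":0.03,"xyz":[0,0,0],"spin":0}
  ]
}}

```text
time: 10.05
tool_pos: [488.9, -124.3, 76.2]
eef_rot: [-3.141, -0.001, -0.503]
wrist_force: [0.3, -0.3, -1.4]
grip_width: 49.4
finger_force: 64.1
```

{"name": "move_arm", "arguments": {
  "steps": [
    {"grip":0.03,"xyz":[0,0,0.003],"spin":0},
    {"grip":0.03,"xyz":[0,0,0.002],"spin":0},
    {"grip":0.03,"xyz":[0,0,0],"spin":0}
  ]
}}

```text
time: 10.42
tool_pos: [488.3, -124.1, 70.4]
eef_rot: [-3.142, -0.0, -0.503]
wrist_force: [0.1, -0.5, -2.4]
grip_width: 49.2
finger_force: 64.1
```

{"name": "move_arm", "arguments": {
  "steps": [
    {"grip":0.03,"xyz":[0.006,0,0],"spin":0},
    {"grip":0.03,"xyz":[0.004,0,0],"spin":0},
    {"grip":0.03,"xyz":[0,0,0.002],"spin":0},
    {"grip":0.03,"xyz":[0,0,0.0015],"spin":0},
    {"grip":0.03,"xyz":[0,0,0],"spin":0}
  ]
}}

```text
time: 11.05
tool_pos: [497.0, -129.0, 67.0]
eef_rot: [3.141, -0.0, -0.503]
wrist_force: [-0.4, -0.1, 1.6]
grip_width: 49.3
finger_force: 64.2
```

{"name": "move_arm", "arguments": {
  "steps": [
    {"grip":0.03,"xyz":[0.002,0,0],"spin":0},
    {"grip":0.03,"xyz":[0,0,0],"spin":0}
  ]
}}

```text
time: 11.3
tool_pos: [498.8, -129.9, 67.0]
eef_rot: [-3.142, -0.0, -0.503]
wrist_force: [-0.5, 2.0, 3.2]
grip_width: 49.3
finger_force: 64.3
```

{"name": "move_arm", "arguments": {
  "steps": [
    {"grip":0.03,"xyz":[0.002,0,0],"spin":0},
    {"grip":0.03,"xyz":[0,0,0],"spin":0}
  ]
}}

```text
time: 11.55
tool_pos: [500.7, -130.9, 67.0]
eef_rot: [-3.142, -0.0, -0.503]
wrist_force: [-2.6, 0.8, 3.8]
grip_width: 49.3
finger_force: 64.5
```

{"name": "move_arm", "arguments": {
  "steps": [
    {"grip":0.03,"xyz":[0.0015,0,0],"spin":0},
    {"grip":0.03,"xyz":[0,0,0],"spin":0}
  ]
}}

```text
time: 11.8
tool_pos: [501.0, -131.1, 67.0]
eef_rot: [3.141, 0.003, -0.503]
wrist_force: [-7.6, 3.9, 8.9]
grip_width: 49.4
finger_force: 65.3
```

{"name": "move_arm", "arguments": {
  "steps": [
    {"grip":0.03,"xyz":[0.0015,0,0],"spin":0},
    {"grip":0.03,"xyz":[0,0,0],"spin":0}
  ]
}}

```text
time: 12.05
tool_pos: [501.0, -131.1, 67.0]
eef_rot: [3.141, 0.007, -0.503]
wrist_force: [-14.5, 6.1, 13.8]
grip_width: 49.3
finger_force: 65.9
```

Contact is firm, about 16 N. I'll check squareness before releasing.

Run:
```python
from h import *
o=monitor.get_obs(); print({k:np.round(o[k],3).tolist() for k in("time","tool_pos","eef_rot","torque","wrist_force")})
im=get_image("wrist"); cv2.imwrite("pics/w4.png",cv2.resize(cv2.convertScaleAbs(im[60:260,190:450],alpha=1.5),None,fx=3,fy=3,interpolation=cv2.INTER_CUBIC)[:,:,::-1])
```

```text
{'time': 12.05, 'tool_pos': [501.018, -131.073, 66.981], 'eef_rot': [3.141, 0.007, -0.503], 'torque': [0.848, 1.785, -0.083], 'wrist_force': [-14.506, 6.128, 13.811]}
```

View pics/w4.png

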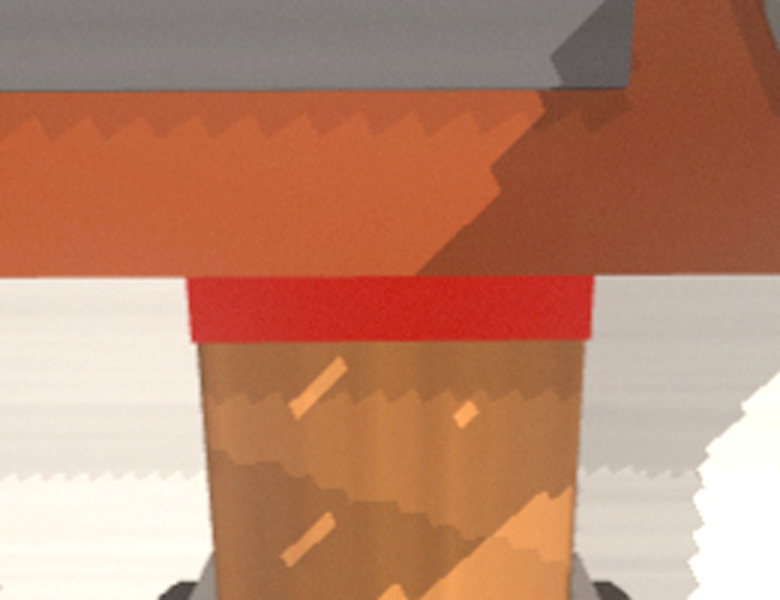

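The red end sits flush and parallel: the belt edge and the red/brown line both slope from left to right by about 3 px. I'll release and rise.

{"name": "move_arm", "arguments": {
  "steps": [
    {"grip":0.03,"xyz":[-0.001,0,0],"spin":0},
    {"grip":0.07,"xyz":[0,0,0],"spin":0},
    {"grip":0.07,"xyz":[0,0,0],"spin":0},
    {"grip":0.085,"xyz":[0,0,0],"spin":0},
    {"grip":0.085,"xyz":[0,0,0],"spin":0},
    {"grip":0.085,"xyz":[0,0,0],"spin":0}
  ]
}}

```text
time: 12.85
tool_pos: [502.3, -131.8, 66.8]
eef_rot: [-3.142, -0.0, -0.503]
wrist_force: [0.7, -0.1, -0.3]
grip_width: 85.1
finger_force: 0.0
```

{"name": "move_arm", "arguments": {
  "steps": [
    {"grip":0.085,"xyz":[0,0,-0.01],"spin":0},
    {"grip":0.085,"xyz":[0,0,-0.03],"spin":0},
    {"grip":0.085,"xyz":[0,0,-0.05],"spin":0},
    {"grip":0.085,"xyz":[0,0,-0.05],"spin":0},
    {"grip":0.085,"xyz":[-0.04,0,-0.03],"spin":0},
    {"grip":0.085,"xyz":[-0.04,0,-0.02],"spin":0},
    {"grip":0.085,"xyz":[0,0,0],"spin":0},
    {"grip":0.085,"xyz":[0,0,0],"spin":0}
  ]
}}

```text
time: 13.85
tool_pos: [432.3, -93.3, 257.1]
eef_rot: [-3.142, -0.001, -0.503]
wrist_force: [0.5, -0.1, -0.5]
grip_width: 84.9
finger_force: 0.0
```

Run:
```python
from h import *
o=monitor.get_obs(); print({k:np.round(o[k],3).tolist() for k in("time","tool_pos","eef_rot","grip_width")})
im=get_image("wrist"); cv2.imwrite("pics/w5full.png",im[:,:,::-1]); cv2.imwrite("pics/w5.png",cv2.resize(cv2.convertScaleAbs(im[20:220,140:400],alpha=1.5),None,fx=3,fy=3,interpolation=cv2.INTER_CUBIC)[:,:,::-1])
for q,z in(("blank",30),("finished_blank",30),("belt",30)):
    for r in place_of("wrist",q)[:2]: print(q,np.round(r["at"]),round(r["conf"],2),np.round(onz("wrist",r["at"],z,o)))
```

```text
{'time': 13.85, 'tool_pos': [432.293, -93.289, 257.082], 'eef_rot': [-3.142, -0.001, -0.503], 'grip_width': 84.939}
blank [109. 317.] 0.8 [ 501. -127.   30.]
finished_blank [122. 200.] 0.92 [553.  -3.  30.]
```

View pics/w5.png

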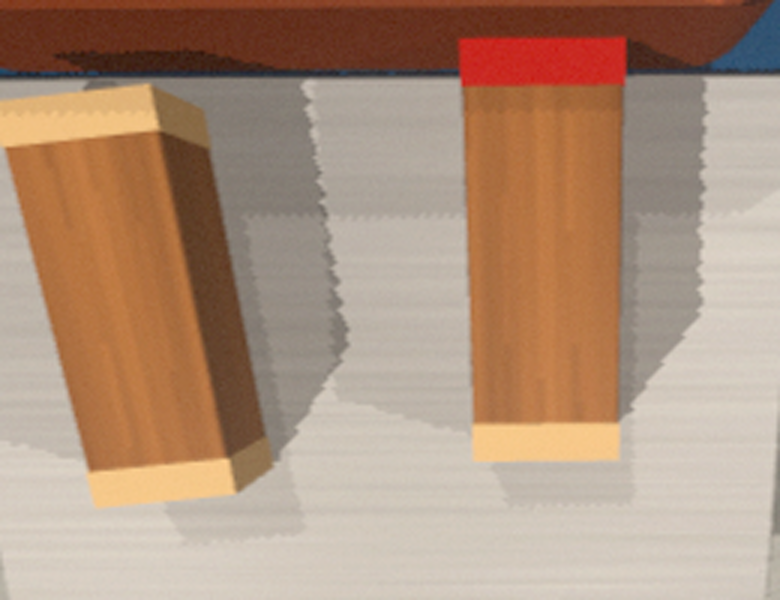

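The blank lies square with its red end at the belt, and the finished blank looks unmoved. I'll check both numerically.

Run:
```python
from h import *
o=monitor.get_obs()
def w(u,v,z): return onz("wrist",[20+v/3,140+u/3],z,o)[:2]
n=np.array([-.877,.481]);b=np.array([590.2,-104.2])
for name,cs in(("work",[(460,38),(626,38),(619,461),(474,461)]),("fin",[None,(153,84),(236,493),(96,507)])):
    P=[w(*c,75) if c else None for c in cs]
    d=P[1]-P[2]; print(name,np.degrees(np.arctan2(-d[1],-d[0])), "len",np.linalg.norm(d),[np.round((p-b)@n,1) for p in P if p is not None])
    print("centre",(P[1]+P[3])/2)
L=w(0,77,30);Q=w(780,73,30);d=L-Q;print("belt/table edge normal",np.degrees(np.arctan2(d[1],d[0]))+90,[(p-b)@n for p in(L,Q)])
```

```text
work 151.70213406894052 len 130.07872318103074 [np.float64(1.9), np.float64(1.9), np.float64(132.0), np.float64(131.9)]
centre [ 498.81261165 -131.65646732]
fin 156.44919087492858 len 129.43307097008844 [np.float64(14.2), np.float64(143.2), np.float64(148.1)]
centre [553.15236872  -2.97799409]
belt/table edge normal 151.4329381233345 [np.float64(3.6688846121680427), np.float64(2.826302158866305)]
```

```bash
python3 -c "
from station import job; print(job.job_done())"
```

```text
the job is handed in; nothing more can be done
None
```

I turned the red-ended blank half round and laid it flat with its red end against the belt, square to it within about half a degree; the finished blank was left untouched, and I handed the job in at about 14 s with the gripper clear.

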